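Brush out the vanity jar and hold its twist-lock lid halfway to the click

TASK

Take the long brush out of the marble tumbler, scrub out the empty ceramic jar with three full strokes, each down to the bottom and back up to the mouth, and stand the brush in its tumbler again. Then drop the jar's twist-lock lid fully home, its lugs through the notches in the mouth, and turn it clockwise (seen from above) only halfway to the lock, until its finger bar points at the two small round bosses under the rim, without letting it click. Finish while still gripping the lid by its bar in that position, so that I can check that both lugs have caught before it is locked; leave the bangles, claw clip and mirror alone.

Things in the scene. Friction and masses are not known exactly. Their poses are not given: they have to be found in the camera images.
- jar: White round ceramic jar, 100 mm outside diameter, held fast in a square teak holder (130 x 130 x 26 mm) screwed to the table: it cannot turn, slide or lift. Origin: on the jar's axis at the table surface, z up, x axis towards one of the two round bosses. Inner floor 16 mm, rim 100 mm above the origin; inside diameter 86 mm below the mouth.
- jar_mouth (a point): Centre of the jar's mouth, level with the rim (100 mm above the jar's origin), jar's axes. A steel collar, flat inward flange 7 mm thick (93 to 100 mm height) narrows the mouth to a 60 mm bore; two opposite notches in it, 16 mm wide, reach out to 38 mm from the axis.
- jar_notch (a point): Middle of one notch at the rim's height, 34 mm from the axis, 45 deg anticlockwise (from above) of the jar's x axis; the other notch is opposite. A lid whose lugs have dropped through the notches cannot turn anticlockwise; clockwise it turns freely and stays where it is left.
- jar_boss (a point): The halfway mark: top of one of two opposite small round bosses, 10 mm across, that stand out from the jar's side just under the rim, on the jar's +x side, 48 mm from the axis. The lid's bar points at both bosses when it is turned halfway, 45 deg clockwise from the notches.
- jar_lock (a point): The locked mark: one of two opposite straight bars, 26 mm long, that stand out from the jar's side just under the rim, 50 mm from the axis, 45 deg clockwise of a boss. From about 17 deg past the bosses the lid's lugs meet spring balls; at the locked marks the lid clicks and stops.
- lid: Jar's lid (about 140 g), right way up on the table. Origin: underside centre of its plug, z up. Steel plug 55 mm diameter, 16 mm deep, lower edge bevelled; two lugs on it towards +x and -x (see lid_lug). White disc, 83 mm diameter, 16 to 22 mm above the origin: it rests on the rim when the lid is home (lid origin then 84 mm above the jar's, 2 mm play under the flange). Half a turn makes no difference.
- lid_bar (a point): Point on the lid's axis, 44 mm above its origin, in the upright wooden finger bar by which the lid is gripped: 60 mm long along the lid's x, straight above the lugs, 14 mm thick along y, from 22 to 52 mm above the lid's origin. Same axes as the lid.
- lid_lug (a point): Point in the lug on the lid's +x side, 33 mm from the lid's axis, 4.5 mm above its origin; same axes as the lid. Lugs 10 mm wide, 5 mm thick (2 to 7 mm above the lid's origin), reaching 35.5 mm from the axis.
- brush: Long jar brush, about 80 g, standing upright in the tumbler, handle up. Origin: centre of the bristles' lower end; z along the brush to the handle's end. White bristle head 40 mm diameter, 68 mm long; bare wire 7 mm diameter up to 120 mm; round dark wooden handle 16 mm diameter from 120 to 220 mm.
- brush_handle (a point): Point on the brush's axis in the handle, 180 mm above the bristles' end; same axes as the brush.
- tumbler: Round marble tumbler that is the brush's holder, loose but heavy (about 0.7 kg), 72 mm outside diameter, 90 mm tall, 50 mm bore, inner floor 12 mm above its origin (centre of its underside); z up.
- bangles: Stack of seven glass and brass bangles, 70 mm diameter, 33 mm high, loose bystander; origin under its centre.
- clip: Grey plastic claw hair clip, about 75 x 42 x 48 mm, loose bystander; origin under its centre.
- mirror: Small aluminium mirror standing on its foot, 110 mm wide, 155 mm high, loose bystander; origin under its foot.
Things that resemble listed ones, but are neither listed nor needed, are in the scene too. Leave any turquoise look-alike of the lid alone.

How it is judged:
By the outcome, as a careful person would: the job done as asked, in the order asked, and still so for the second after the job is handed in, while the arm keeps its last pose, push and grip.
It also fails if it takes over 72 s, if anything falls off the work surface, if the arm or the gripper's body presses on something with over 40 N, if the wrist force passes 120 N, or if a joint passes its speed limit or range.

ROBOT

A 6-joint arm with a two-finger parallel gripper is mounted at the origin on the work surface. World frame = base frame: x ahead of the robot, y to its left, z up, the work surface at z = 0. Lengths are in mm, angles in rad, forces in N, time in s.
With the tool pointing down it reaches from about 300 to 775 mm from the base axis. Payload 14.6 kg.
Tool frame: the origin (TCP) lies at the centre of the arm's flange, where the gripper is bolted on; the fingertips stand 199 mm ahead of it and the grasp point (between the pads) lies 180 mm ahead of it; z points along the fingers, y is the line along which they close (so a half turn about z gives the same grasp; the last joint's range is limited). The gripper opens to 94 mm and grips with 3 to 60 N. Pads are 16 mm wide; open, the fingers measure 119 mm over their backs; the gripper's body (75 mm by 177 mm) begins 78 mm behind the grasp point.
Start: joints at [1.087, 0.3, 1.521, -0, 1.321, -0.067], TCP at [222.657, 502.906, 404.646] pointing down, gripper open.
Joint ranges: [-3.03, 3.03], [-0.79, 2.21], [0.23, 2.52], [-1.04, 4.18], [0, 3.07], [-2.55, 2.55]. Speed limits (rad/s): [2.22, 2.22, 2.57, 3.14, 3.14, 3.14].

INTERFACE

Orientations are given as [roll, pitch, yaw] about the fixed x, y, z axes, in that order (R = Rz(yaw) Ry(pitch) Rx(roll)).
In Python, from cell import manip, optics, workorder gives the robot as it stands.
- The arm moves only by the tool step_arm, never from a script. Its argument "increments" is a list that holds one entry, the list of rows, each a list of 7 numbers: the turn, a rotation vector about the tool's x, y, z as a fraction of full scale, then the shift along the tool's x, y, z as a fraction of full scale, then the closure, from -1 (fully open) to 1 (shut). In form: [[[wx, wy, wz, tx, ty, tz, fingers], ...]]. A call has 1 to 5 rows; each row shifts and turns the commanded pose from where the row before left it, along the tool's axes as they then stand; what a row does not reach is not made up. Full scale, the value 1, is 40 mm for a shift and 45 degrees for a turn. A row lasts 1/10 s, in which the tool goes at most 50 mm and 8.59 degrees, less where a joint would pass 70% of its speed; a pose out of reach is approached as far as the arm can. A call with a number of a shift or a turn outside -1 to 1 is refused whole. A call with a gripper value outside its range is refused whole. The fingers move at their own pace and stop on an object; "newtons" is the grip in N (left out, the last holds). Time passes only in rows, so rows that do not move let the fingers close. It gives the time, the measured TCP pose, the force, the opening and the grip force at its end, in the units of the state.
- manip.read_state(): the state, without advancing time (a new reading comes with each control period).
- optics.camera(name): name is "scene" or "side" or "wrist"; returns a dict with "frame" (400x640x3 uint8, red, green, blue), "range_z" (400x640 float32, mm along the optical axis (not along the pixel's ray), 0 where there is no reading), "mtx" (3x3 intrinsics, pixels), "distortion" ([k1, k2, p1, p2, k3] as OpenCV has them; the pictures are not rectified), "cam_to_world" (4x4, takes a point from camera to world coordinates). Camera axes: x right, y down, z forward; pixel columns grow to the right and rows downward; lengths in mm; the calibration is good to about 2 mm. A picture is of the moment at which its call begins.
- workorder.sign_off(): hands the job in; it is judged then, once.
The state is a dict: "clock": time; "joints": joint angles; "qd": joint speeds; "effort": joint torques, N m; "eef_pos": TCP position; "eef_rot": TCP orientation; "wrist_force": force on the tool from outside, world axes, zero at the start; "moment": the same for the moment, N m; "finger_gap": finger opening in mm; "finger_force": force on a finger pad.
Only numpy, scipy, OpenCV 4.12 (cv2) and the standard library are available. Lean on these libraries where they do the work, as an engineer would, in place of code of your own. Each camera call takes 0.05 s, during which the arm holds its last target. There are 200 camera calls.

## Working session

There is one attempt and no reset: what is moved stays moved. The work goes in short steps, Python scripts to look and compute and a tool call to move; the robot and the scene stay as the last step left them, time stands still between calls to the robot, and variables do not carry over. Pictures are saved under pics/ and viewed, at most 10 in all, crops included, and the job is handed in when it is done.

Besides the shell and the picture viewer there is one more tool, called after "Request:" by a JSON object that holds its "method" and its "body". step_arm: Moves the arm, as the interface text tells. Its arguments: {"type":"object","properties":{"increments":{"type":"array","items":{"type":"array","items":{"type":"array","items":{"type":"number"}}}},"newtons":{"type":"number"}},"required":["increments"]}

```bash
mkdir -p pics; ls
cat > h.py <<'E'
import numpy as np,cv2
from cell import manip,optics,workorder
def grab(n):
    c=optics.camera(n); np.savez(''+n+'.npz',**{k:np.asarray(v) for k,v in c.items()}); return c
def cloud(c):
    h,w=c['range_z'].shape
    u,v=np.meshgrid(np.arange(w),np.arange(h))
    p=cv2.undistortPoints(np.stack([u,v],-1).reshape(-1,1,2).astype(np.float64),np.asarray(c['mtx'],float),np.asarray(c['distortion'],float)).reshape(h,w,2)
    z=c['range_z'].astype(float); P=np.dstack([p[...,0]*z,p[...,1]*z,z])
    T=np.asarray(c['cam_to_world']); W=P@T[:3,:3].T+T[:3,3]; W[z==0]=np.nan
    return W
E
python3 - <<'E'
from h import *
for n in['scene','side','wrist']:
    c=grab(n); cv2.imwrite(f'pics/{n}0.png',c['frame'][...,::-1]); print(n,np.round(c['cam_to_world'],2).tolist())
a=[cv2.imread(f'pics/{n}0.png') for n in['scene','side']]
cv2.imwrite('pics/both0.png',np.vstack(a)[:, :][:800]) 
s=manip.read_state(); print(s)
E
```

```text
pics
scene [[0.16, 0.8, -0.57, 1315.92], [0.99, -0.13, 0.08, -137.16], [-0.01, -0.58, -0.81, 1145.76], [0.0, 0.0, 0.0, 1.0]]
side [[0.99, -0.08, 0.13, 472.62], [-0.16, -0.54, 0.82, -839.07], [0.01, -0.83, -0.55, 681.29], [0.0, 0.0, 0.0, 1.0]]
wrist [[0.41, 0.88, 0.23, 155.03], [0.91, -0.39, -0.11, 531.49], [-0.0, 0.25, -0.97, 384.81], [0.0, 0.0, 0.0, 1.0]]
{'clock': 0.15, 'joints': array([ 1.08739925e+00,  3.00334341e-01,  1.52144002e+00,  2.06173830e-05,
        1.32071586e+00, -6.66042358e-02]), 'qd': array([-0.00060339, -0.00247187, -0.00269582, -0.00179134, -0.00043238,
       -0.00041254]), 'effort': array([ 1.88646802e-03, -5.31956148e+01, -3.52822208e+01,  7.08797202e-02,
        2.36148073e-02, -7.08265975e-05]), 'eef_pos': array([222.64719681, 502.88970769, 404.22094727]), 'eef_rot': array([-3.14069841e+00, -7.96646396e-05,  2.72479466e+00]), 'wrist_force': array([-0.3194307 , -0.394371  , -0.34949372]), 'moment': array([-0.03828096, -0.03544192,  0.01566813]), 'finger_force': 0.0, 'finger_gap': 93.92641681019562}
```

View pics/scene0.png

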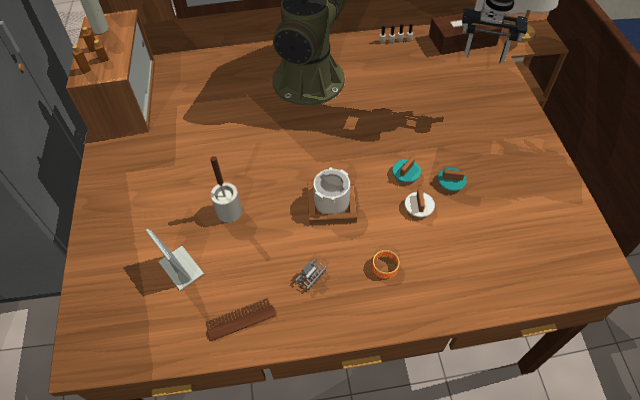

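View pics/side0.png

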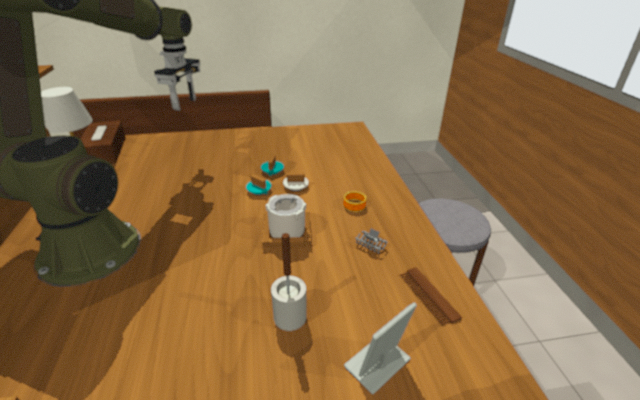

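Scene view: the brush handle is at (216,170) in the tumbler (227,203), with the jar at (332,190). There are three lid candidates: turquoise at (406,170), turquoise at (452,180), and white at (420,205). The white disc fits the description. Next I'll confirm that in a crop and measure.

Run:
```python
from h import *
cs={n:dict(np.load(n+'.npz')) for n in['scene','side']}
f=cs['scene']['frame'][145:235,290:480,::-1]
cv2.imwrite('pics/crop1.png',cv2.resize(f,None,fx=4.2,fy=4.2,interpolation=cv2.INTER_CUBIC))
for n,c in cs.items():
    W=cloud(c)
    seeds={'scene':dict(tum=(227,205),jar=(332,190),lid=(420,205),t1=(406,170),t2=(452,180),ban=(385,265),clip=(311,275),mir=(175,262)),'side':dict(tum=(290,305),jar=(286,215),lid=(296,184))}[n]
    for k,(u,v) in seeds.items():
        r=40; w=W[max(0,v-2*r):v+r,u-r:u+r].reshape(-1,3); w0=W[v,u]
        print(n,k,'seed',np.round(w0))
        w=w[np.isfinite(w).all(1)]
        d=np.hypot(*(w[:,:2]-w0[:2]).T)
        for lo,hi in [(5,15),(15,30),(30,60),(85,95),(95,110),(125,250)]:
            q=w[(w[:,2]>lo)&(w[:,2]<hi)&(d<75)]
            if len(q)>5: print('  ',lo,hi,len(q),'mean',np.round(q.mean(0),1),'min',np.round(q.min(0)),'max',np.round(q.max(0)))
    # lid bar dir
    u,v=seeds['lid']; w=W[v-40:v+25,u-30:u+30].reshape(-1,3); w0=W[v,u]
    w=w[np.isfinite(w).all(1)]; d=np.hypot(*(w[:,:2]-w0[:2]).T)
    q=w[(w[:,2]>44)&(w[:,2]<58)&(d<50)]
    if len(q)>5:
        m=q.mean(0);U,S,V=np.linalg.svd(q[:,:2]-m[:2]);print('bar',m,V[0],np.degrees(np.arctan2(V[0,1],V[0,0])),S/np.sqrt(len(q)))
```

```text
scene tum seed [ 538. -288.   79.]
   5 15 116 mean [ 543.5 -289.4    7.8] min [ 487. -358.    5.] max [ 606. -221.   15.]
   15 30 79 mean [ 531.1 -288.5   22.7] min [ 500. -328.   15.] max [ 541. -260.   30.]
   30 60 165 mean [ 531.4 -289.9   45. ] min [ 496. -328.   31.] max [ 543. -260.   60.]
   85 95 235 mean [ 507.9 -293.8   89.4] min [ 471. -328.   85.] max [ 542. -260.   95.]
   95 110 10 mean [ 509.8 -292.9  101.8] min [ 502. -297.   96.] max [ 535. -282.  110.]
   125 250 189 mean [ 509.8 -293.4  189.3] min [ 498. -303.  126.] max [ 516. -286.  236.]
scene jar seed [488.   1.  14.]
   5 15 20 mean [503.    2.9  10.5] min [480. -73.   5.] max [554.  67.  15.]
   15 30 287 mean [499.6  -3.7  24.3] min [456. -70.  15.] max [555.  62.  30.]
   30 60 157 mean [4.933e+02 1.000e-01 4.480e+01] min [474. -65.  30.] max [554.  61.  60.]
   85 95 44 mean [517.1  -1.6  92.3] min [483. -57.  86.] max [557.  39.  95.]
   95 110 400 mean [517.6  -4.5  99.3] min [477. -56.  95.] max [563.  41. 105.]
scene lid seed [603. 222.  51.]
   5 15 68 mean [616.5 222.7   6.2] min [550. 149.   5.] 
[... 2637 characters left out ...]
5 30 518 mean [524.2 -53.8  24.8] min [458. -80.  15.] max [592.   0.  30.]
   30 60 285 mean [526.6 -45.8  45.8] min [479. -70.  30.] max [576. -12.  60.]
   85 95 129 mean [527.8 -43.6  90. ] min [476. -58.  85.] max [580.  16.  95.]
   95 110 341 mean [527.6 -28.2  99.8] min [477. -58.  95.] max [580.  19. 103.]
side lid seed [580. 212.  23.]
   5 15 6 mean [582.7 207.2   7.1] min [563. 202.   5.] max [614. 220.  11.]
   15 30 199 mean [578.5 213.2  22.7] min [540. 187.  16.] max [622. 253.  30.]
   30 60 136 mean [580.5 225.2  43.6] min [553. 215.  30.] max [609. 235.  55.]
bar [580.48811189 226.31026071  50.1016354 ] [ 0.98986005 -0.14204608] -8.166261401334726 [16.77690672  3.43702715]
```

View pics/crop1.png

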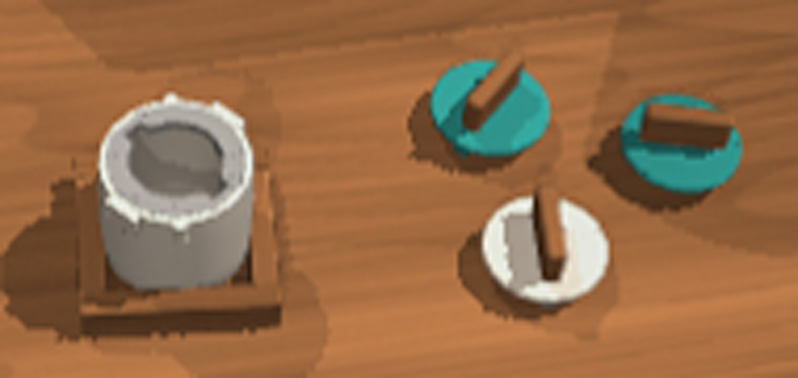

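The crop confirms it: the white lid with a bar is at crop (545,250), clear of both turquoise ones. The jar bosses are at crop (172,105) and (182,222), and the notches at (140,130) and (220,185). Next is a row planner, then I move over the jar for a wrist look.

```bash
cat >> h.py <<'E'
from scipy.spatial.transform import Rotation as Ro
def plan(wps,grip,n=None,start=None,dec=2,step=38,dang=8.2):
    """wps: list of (x,y,z of grasp point,yaw deg[,step]); prints rows with rounding feedback; tool pointing down"""
    s=manip.read_state()
    if start is None:
        p=np.array(s['eef_pos']);R=Ro.from_euler('xyz',s['eef_rot'])
    else: p,R=start
    rows=[]
    for w in wps:
        T=np.array(w[:3],float)+[0,0,180]; RT=Ro.from_euler('xyz',[np.pi,0,np.radians(w[3])])
        st=w[4] if len(w)>4 else step
        dr=(R.inv()*RT).as_rotvec(); 
        if len(w)>5 and dr[2]*w[5]<0: dr=dr-2*np.pi*np.array([0,0,np.sign(dr[2])])
        N=max(1,int(np.ceil(max(np.linalg.norm(T-p)/st,np.degrees(np.linalg.norm(dr))/dang))))
        p0,R0=p.copy(),R
        for i in range(1,N+1):
            pi=p0+(T-p0)*i/N; Ri=R0*Ro.from_rotvec(dr*i/N)
            t=np.round(R.inv().apply(pi-p)/40,dec)+0.; r=np.round((R.inv()*Ri).as_rotvec()/(np.pi/4),3)+0.
            p=p+R.apply(t*40); R=R*Ro.from_rotvec(r*np.pi/4)
            rows.append([*r.tolist(),*t.tolist(),grip])
    for i in range(0,len(rows),5): print([rows[i:i+5]])
    return p,R
E
python3 - <<'E'
from h import *
plan([(500,-8,270,0,38,1)],-1)
E
```

```text
[[[0.0, 0.0, 0.173, -0.58, -0.44, -0.06, -1], [0.0, 0.0, 0.174, -0.63, -0.37, -0.05, -1], [0.0, 0.0, 0.173, -0.67, -0.27, -0.06, -1], [0.0, 0.0, 0.174, -0.7, -0.18, -0.06, -1], [0.0, 0.0, 0.173, -0.73, -0.08, -0.05, -1]]]
[[[0.0, 0.0, 0.174, -0.72, 0.02, -0.06, -1], [0.0, 0.001, 0.173, -0.72, 0.12, -0.06, -1], [0.0, 0.0, 0.174, -0.69, 0.21, -0.06, -1], [0.0, 0.0, 0.173, -0.66, 0.3, -0.05, -1], [0.0, 0.0, 0.174, -0.62, 0.4, -0.06, -1]]]
[[[0.0, 0.0, 0.173, -0.55, 0.47, -0.06, -1], [0.0, 0.0, 0.174, -0.48, 0.54, -0.06, -1], [0.0, 0.0, 0.173, -0.41, 0.6, -0.05, -1], [0.0, 0.0, 0.174, -0.32, 0.65, -0.06, -1], [0.0, 0.0, 0.173, -0.23, 0.69, -0.06, -1]]]
[[[0.0, 0.0, 0.173, -0.13, 0.72, -0.05, -1], [0.0, 0.001, 0.174, -0.03, 0.72, -0.06, -1], [0.0, 0.0, 0.173, 0.06, 0.73, -0.06, -1], [0.0, 0.0, 0.174, 0.16, 0.71, -0.06, -1], [0.0, 0.0, 0.173, 0.26, 0.68, -0.05, -1]]]
```

Request:
{"method": "step_arm", "body": {"increments": [[[0.0,0.0,0.173,-0.58,-0.44,-0.06,-1],[0.0,0.0,0.174,-0.63,-0.37,-0.05,-1],[0.0,0.0,0.173,-0.67,-0.27,-0.06,-1],[0.0,0.0,0.174,-0.7,-0.18,-0.06,-1],[0.0,0.0,0.173,-0.73,-0.08,-0.05,-1]]]}}

```text
clock: 0.65
eef_pos: [292.4, 373.9, 415.8]
eef_rot: [-3.141, 0.0, 2.038]
wrist_force: [1.2, -0.2, 0.3]
finger_gap: 94.0
finger_force: 0.0
```

Request:
{"method": "step_arm", "body": {"increments": [[[0.0,0.0,0.174,-0.72,0.02,-0.06,-1],[0.0,0.001,0.173,-0.72,0.12,-0.06,-1],[0.0,0.0,0.174,-0.69,0.21,-0.06,-1],[0.0,0.0,0.173,-0.66,0.3,-0.05,-1],[0.0,0.0,0.174,-0.62,0.4,-0.06,-1]]]}}

```text
clock: 1.15
eef_pos: [361.8, 246.2, 427.4]
eef_rot: [-3.141, -0.001, 1.357]
wrist_force: [0.2, -0.2, 0.5]
finger_gap: 94.0
finger_force: 0.0
```

Request:
{"method": "step_arm", "body": {"increments": [[[0.0,0.0,0.173,-0.55,0.47,-0.06,-1],[0.0,0.0,0.174,-0.48,0.54,-0.06,-1],[0.0,0.0,0.173,-0.41,0.6,-0.05,-1],[0.0,0.0,0.174,-0.32,0.65,-0.06,-1],[0.0,0.0,0.173,-0.23,0.69,-0.06,-1]]]}}

```text
clock: 1.65
eef_pos: [430.8, 118.6, 438.9]
eef_rot: [-3.141, -0.0, 0.676]
wrist_force: [0.4, 0.4, -0.6]
finger_gap: 94.0
finger_force: 0.0
```

Request:
{"method": "step_arm", "body": {"increments": [[[0.0,0.0,0.173,-0.13,0.72,-0.05,-1],[0.0,0.001,0.174,-0.03,0.72,-0.06,-1],[0.0,0.0,0.173,0.06,0.73,-0.06,-1],[0.0,0.0,0.174,0.16,0.71,-0.06,-1],[0.0,0.0,0.173,0.26,0.68,-0.05,-1]]]}}

```text
clock: 2.15
eef_pos: [500.5, -9.3, 449.9]
eef_rot: [-3.14, -0.0, -0.005]
wrist_force: [-0.3, 0.5, 1.2]
finger_gap: 94.3
finger_force: 0.0
```

Request:
{"method": "step_arm", "body": {"increments": [[[0,0,0,0,0,0,-1],[0,0,0,0,0,0,-1]]]}}

```text
clock: 2.35
eef_pos: [500.1, -8.4, 449.5]
eef_rot: [-3.14, 0.0, 0.001]
wrist_force: [-0.5, 0.6, 0.2]
finger_gap: 93.7
finger_force: 0.0
```

Run:
```python
from h import *
c=grab('wrist');W=cloud(c)
cv2.imwrite('pics/w1.png',c['frame'][...,::-1])
s=manip.read_state();print(s['clock'],s['eef_pos'],s['eef_rot'],s['joints'])
```

```text
2.4 [499.87354798  -7.86791214 449.6911316 ] [-3.14027871e+00  1.36685375e-04  1.91537599e-03] [-8.91992002e-02  1.54650031e-01  1.59350577e+00  1.31665457e-03
  1.39369267e+00  1.47944971e+00]
```

View pics/w1.png

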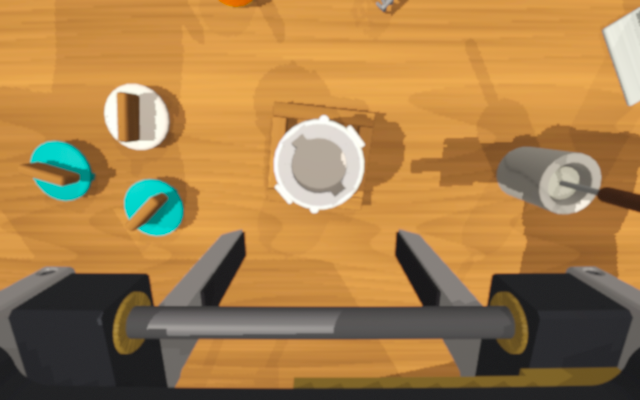

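The wrist view shows the jar at (320,163), bosses at (323,117) and (315,210), the lid at (137,117) and the tumbler at (550,180). Next I fit these in world coordinates.

Run:
```python
from h import *
from scipy.optimize import least_squares
c=dict(np.load('wrist.npz'));W=cloud(c)
def circ(q,r0=None):
    f=lambda x:np.hypot(q[:,0]-x[0],q[:,1]-x[1])-(x[2] if r0 is None else r0)
    return least_squares(f,[*q[:,:2].mean(0),30],loss='soft_l1').x
z=W[...,2]; d=np.hypot(W[...,0]-526,W[...,1]+8)
m=(z>94)&(z<106)&(d<70); q=W[m]; print('rim z',np.median(q[:,2]),len(q))
# outer contour & inner contour
M=m.astype(np.uint8)
cs,h=cv2.findContours(M,cv2.RETR_CCOMP,cv2.CHAIN_APPROX_NONE)
cs=sorted(cs,key=cv2.contourArea)[::-1]
def pts(k): return np.array([W[v,u] for u,v in k[:,0] if np.isfinite(W[v,u]).all()])
o=pts(cs[0]); co=circ(o); print('outer',co,len(cs),[len(k) for k in cs[:3]])
i=None
for k in cs[1:]:
    # hole contour pixels belong to M
    p=pts(k)
    if len(p)>40: i=p; print('inner',circ(p)); break
C=co[:2]
for nm,p in(('outer',o),('inner',i)):
    if p is None: continue
    a=np.degrees(np.arctan2(p[:,1]-C[1],p[:,0]-C[0]))%360; r=np.hypot(*(p[:,:2]-C).T)
    b=[(int(t),round(float(r[(a>=t)&(a<t+10)].max()),1)) for t in range(0,360,10) if ((a>=t)&(a<t+10)).any()]
    print(nm,b)
# tumbler & brush handle
d=np.hypot(W[...,0]-507,W[...,1]+295)
t=W[(z>84)&(z<96)&(d<45)]; print('tumbler rim',len(t),circ(t[np.hypot(*(t[:,:2]-t[:,:2].mean(0)).T)>0]),t.min(0),t.max(0))
t=W[(z>130)&(d<60)]
for lo in range(100,240,20):
    q=W[(z>lo)&(z<lo+20)&(d<60)]
    if len(q): print(lo,len(q),q.mean(0).round(1))
# lid
d=np.hypot(W[...,0]-582,W[...,1]-228)
m=((z>17)&(z<28)&(d<55)).astype(np.uint8)
k=max(cv2.findContours(m,cv2.RETR_EXTERNAL,cv2.CHAIN_APPROX_NONE)[0],key=cv2.contourArea); print('lid disc',circ(pts(k)),np.median(z[m>0]))
q=W[(z>47)&(z<58)&(d<50)];mm=q.mean(0);V=np.linalg.svd(q[:,:2]-mm[:2])[2][0]
print('bar',len(q),mm,cv2.minAreaRect(q[:,:2].astype(np.float32)),np.degrees(np.arctan2(V[1],V[0])))
```

```text
rim z 100.2626298007728 3991
outer [527.01684634  -8.13721425  48.59762176] 16 [272, 180, 4]
inner [527.14681641  -8.26502908  30.73080744]
outer [(0, 48.8), (10, 48.9), (20, 48.5), (30, 48.7), (40, 48.7), (50, 48.7), (60, 48.7), (70, 48.9), (80, 48.1), (90, 48.7), (100, 48.9), (110, 54.2), (120, 53.2), (130, 53.4), (140, 53.5), (150, 48.8), (160, 50.5), (170, 52.8), (180, 49.2), (190, 49.5), (200, 48.6), (210, 49.0), (220, 49.3), (230, 48.9), (240, 48.7), (250, 48.7), (260, 48.9), (270, 48.1), (280, 48.1), (290, 53.1), (300, 52.3), (310, 52.5), (320, 53.4), (330, 48.7), (340, 51.2), (350, 52.8)]
inner [(0, 30.9), (10, 31.6), (20, 39.2), (30, 38.5), (40, 38.3), (50, 38.5), (60, 30.2), (70, 30.5), (80, 30.4), (90, 30.3), (100, 30.1), (110, 30.3), (120, 30.3), (130, 30.2), (140, 30.3), (150, 30.4), (160, 30.5), (170, 30.2), (180, 30.5), (190, 30.5), (200, 38.8), (210, 38.5), (220, 38.8), (230, 37.6), (240, 30.4), (250, 30.5), (260, 30.7), (270, 30.6), (280, 30.9), (290, 30.8), (300, 30.7), (310, 30.4), (320, 30.8), (330, 30.7), (340, 30.7), (350, 30.9)]
tumbler rim 1836 [ 506.43327654 -291.88340786   30.54181567] [ 470.4179417  -330.23821336   84.03202791] [ 541.45001209 -257.94040086   95.99241185]
100 109 [ 504.8 -293.2  110.2]
120 133 [ 505.3 -290.9  132.5]
140 329 [ 505.9 -289.7  150.3]
160 295 [ 505.3 -289.3  168.5]
lid disc [579.21500011 228.5897723   39.2961525 ] 22.315350771718613
bar 616 [579.42719057 228.19447289  51.41803998] ((579.2866821289062, 229.623779296875), (14.321255683898926, 59.34758377075195), 81.95310974121094) 171.68165348277208
```

Run:
```python
from h import *
c=dict(np.load('wrist.npz'));W=cloud(c);z=W[...,2]
C=np.array([527.1,-8.2]);D=W[...,:2]-C;r=np.hypot(D[...,0],D[...,1]);a=np.degrees(np.arctan2(D[...,1],D[...,0]))
# notch: non-rim pixels' directions via ray intersection with z=100
h,w=z.shape;u,v=np.meshgrid(np.arange(w),np.arange(h))
p=cv2.undistortPoints(np.stack([u,v],-1).reshape(-1,1,2).astype(float),c['mtx'],c['distortion']).reshape(h,w,2)
T=c['cam_to_world'];d=np.dstack([p,np.ones((h,w))])@T[:3,:3].T; X=T[:3,3]+d*((100-T[2,3])/d[...,2])[...,None]
e=X[...,:2]-C; re=np.hypot(e[...,0],e[...,1]); ae=np.degrees(np.arctan2(e[...,1],e[...,0]))%180
hole=~((z>92)&(z<106))
m=hole&(re>32)&(re<37); t=ae[m]; print('notch',np.median(t),t.mean(),t.min(),t.max(),m.sum())
m=(r>50.3)&(r<54)&(z>85)&(z<106)
t=(a[m]+20)%180-20
for lo in range(-20,160,6): print(lo,((t>=lo)&(t<lo+6)).sum(),end='; ')
b=t[(abs(t)<20)];k=t[(t>100)&(t<160)]; print('boss',b.mean(),len(b),'lock',k.mean(),len(k))
plan([(505,-295,275,0,40),(505,-295,190,0,22)],-1)
```

```text
notch 38.84211273576595 38.780177854469656 10.096462544849649 69.14519368603247 138
-20 0; -14 11; -8 22; -2 1; 4 0; 10 0; 16 0; 22 0; 28 0; 34 0; 40 0; 46 0; 52 0; 58 0; 64 0; 70 0; 76 0; 82 0; 88 0; 94 0; 100 0; 106 0; 112 18; 118 24; 124 20; 130 21; 136 24; 142 12; 148 0; 154 0; boss -6.495566592368933 34 lock 129.37854382930476 119
[[[0.0, 0.0, 0.0, 0.01, 0.9, -0.02, -1], [0.0, 0.0, 0.001, 0.02, 0.89, -0.02, -1], [-0.001, 0.0, 0.0, 0.01, 0.9, -0.01, -1], [0.0, 0.0, 0.0, 0.02, 0.9, -0.02, -1], [0.0, 0.0, 0.001, 0.01, 0.9, -0.02, -1]]]
[[[0.0, 0.0, 0.0, 0.02, 0.89, -0.01, -1], [0.0, 0.0, 0.0, 0.02, 0.9, -0.02, -1], [-0.001, 0.0, 0.0, 0.01, 0.9, -0.02, -1], [0.0, 0.0, 0.0, 0.0, 0.0, 0.53, -1], [0.0, 0.0, 0.0, 0.0, 0.0, 0.53, -1]]]
[[[0.0, 0.0, 0.0, 0.0, 0.0, 0.53, -1], [0.0, 0.0, 0.0, 0.0, 0.0, 0.54, -1]]]
```

Request:
{"method": "step_arm", "body": {"increments": [[[0,0,0,0.01,0.9,-0.02,-1],[0,0,0,0.02,0.89,-0.02,-1],[0,0,0,0.01,0.9,-0.01,-1],[0,0,0,0.02,0.9,-0.02,-1],[0,0,0,0.01,0.9,-0.02,-1]]]}}

```text
clock: 2.9
eef_pos: [502.7, -188.1, 453.5]
eef_rot: [-3.14, -0.001, 0.003]
wrist_force: [0.7, 0.8, 0.1]
finger_gap: 94.0
finger_force: 0.0
```

Request:
{"method": "step_arm", "body": {"increments": [[[0,0,0,0.02,0.89,-0.01,-1],[0,0,0,0.02,0.9,-0.02,-1],[0,0,0,0.01,0.9,-0.02,-1],[0,0,0,0,0,0.25,-1],[0,0,0,0,0,0,-1]]]}}

```text
clock: 3.4
eef_pos: [505.0, -294.8, 443.7]
eef_rot: [-3.139, 0.002, 0.001]
wrist_force: [0.8, 0.4, -0.7]
finger_gap: 94.0
finger_force: 0.0
```

Run:
```python
from h import *
c=grab('wrist');W=cloud(c);z=W[...,2]
s=manip.read_state();print(s['clock'],s['eef_pos'],s['eef_rot'])
d=np.hypot(W[...,0]-505,W[...,1]+295)
for lo in range(120,240,20):
    q=W[(z>lo)&(z<lo+20)&(d<40)]
    if len(q): print(lo,len(q),q.mean(0).round(1),np.ptp(q,axis=0).round(1))
cc=c['cam_to_world'];print(cc[:3,3])
cv2.imwrite('pics/w2.png',c['frame'][...,::-1])
```

```text
3.45 [ 505.13470162 -294.27548462  444.55248815] [-3.13938506e+00  7.84551144e-04  1.89206809e-03]
120 14 [ 510.7 -296.3  138. ] [ 4.5 13.5  3.1]
140 85 [ 510.6 -296.4  150.4] [ 6.8 15.2 19.6]
160 96 [ 510.9 -296.2  170.6] [ 6.8 15.2 19.9]
180 127 [ 510.8 -296.2  190.4] [ 6.5 15.2 19.9]
200 161 [ 510.9 -296.2  210.5] [ 7.1 15.2 19.6]
220 488 [ 506.7 -296.   230.8] [15.2 15.8 14.1]
[ 579.36711241 -296.07531314  424.20324047]
```

View pics/w2.png

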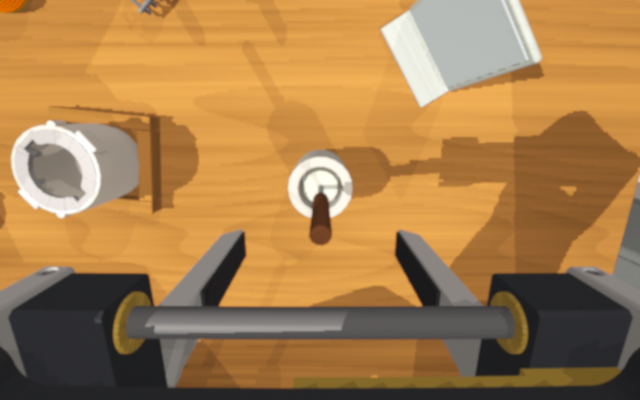

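The handle top is at (320,230), centred between the fingers and upright at about (506,-296). I descend 74 mm and grip.

Request:
{"method": "step_arm", "body": {"increments": [[[0,0,0,0.02,0.04,0.46,-1],[0,0,0,0,0,0.46,-1],[0,0,0,0,0,0.46,-1],[0,0,0,0,0,0.47,-1],[0,0,0,0,0,0,1]]], "newtons": 25}}

```text
clock: 3.95
eef_pos: [505.9, -295.3, 369.5]
eef_rot: [-3.138, 0.002, 0.002]
wrist_force: [-0.5, -0.4, -0.3]
finger_gap: 88.7
finger_force: 0.0
```

Request:
{"method": "step_arm", "body": {"increments": [[[0,0,0,0,0,0,1],[0,0,0,0,0,0,1],[0,0,0,0,0,0,1],[0,0,0,0,0,0,1],[0,0,0,0,0,0,1]]]}}

```text
clock: 4.45
eef_pos: [505.8, -296.9, 371.6]
eef_rot: [-3.141, -0.001, 0.0]
wrist_force: [0.0, -0.5, -1.3]
finger_gap: 49.6
finger_force: 0.0
```

Request:
{"method": "step_arm", "body": {"increments": [[[0,0,0,0,0,0,1],[0,0,0,0,0,0,1],[0,0,0,0,0,0,1]]]}}

```text
clock: 4.75
eef_pos: [505.8, -296.9, 371.2]
eef_rot: [-3.14, -0.0, 0.0]
wrist_force: [0.3, -0.1, 0.1]
finger_gap: 25.1
finger_force: 0.0
```

Request:
{"method": "step_arm", "body": {"increments": [[[0,0,0,0,0,0,1],[0,0,0,0,0,0,1],[0,0,0,0,0,0,1]]]}}

```text
clock: 5.05
eef_pos: [505.8, -296.9, 371.1]
eef_rot: [-3.14, -0.0, 0.0]
wrist_force: [0.4, -0.6, -0.3]
finger_gap: 15.6
finger_force: 25.0
```

Run:
```python
from h import *
s=manip.read_state();print(s['clock'],s['eef_pos'],s['eef_rot'],s['finger_gap'],s['finger_force'],s['wrist_force'])
# lift 105 -> bristle end at 117; to jar centre
plan([(505.8,-296.9,310,0,35),(527,-9,310,0,38)],1)
```

```text
5.05 [ 505.76704447 -296.89768729  371.12185187] [-3.14033919e+00 -2.97239251e-04  2.28029367e-04] 15.581289213983377 24.997732937335968 [ 0.36279771 -0.55278935 -0.25627059]
[[[0.0, 0.0, 0.0, 0.0, 0.0, -0.74, 1], [-0.001, 0.0, 0.0, 0.0, 0.0, -0.75, 1], [0.0, 0.0, 0.0, 0.0, 0.0, -0.74, 1], [-0.001, 0.0, 0.0, 0.0, 0.0, -0.74, 1], [0.0, 0.0, 0.0, 0.07, -0.9, 0.0, 1]]]
[[[0.0, 0.0, 0.0, 0.06, -0.9, 0.0, 1], [0.0, 0.0, 0.0, 0.07, -0.9, 0.0, 1], [0.0, 0.0, 0.0, 0.07, -0.9, 0.0, 1], [0.0, 0.0, 0.0, 0.06, -0.9, 0.0, 1], [0.0, 0.0, 0.0, 0.07, -0.9, 0.0, 1]]]
[[[0.0, 0.0, 0.0, 0.07, -0.9, 0.0, 1], [0.0, 0.0, 0.0, 0.06, -0.9, 0.0, 1]]]
```

Request:
{"method": "step_arm", "body": {"increments": [[[0,0,0,0,0,-0.7,1],[0,0,0,0,0,-0.75,1],[0,0,0,0,0,-0.75,1],[0,0,0,0,0,-0.75,1],[0,0,0,0.03,-0.45,0,1]]]}}

```text
clock: 5.55
eef_pos: [506.5, -279.6, 493.0]
eef_rot: [3.139, -0.005, -0.001]
wrist_force: [0.0, 0.2, -0.7]
finger_gap: 15.8
finger_force: 25.0
```

Request:
{"method": "step_arm", "body": {"increments": [[[0,0,0,0.06,-0.9,0,1],[0,0,0,0.07,-0.9,0,1],[0,0,0,0.07,-0.9,0,1],[0,0,0,0.06,-0.9,0,1],[0,0,0,0.07,-0.9,0,1]]]}}

```text
clock: 6.05
eef_pos: [519.8, -97.0, 488.5]
eef_rot: [-3.14, 0.001, 0.0]
wrist_force: [0.5, -0.2, -0.7]
finger_gap: 15.5
finger_force: 25.0
```

Request:
{"method": "step_arm", "body": {"increments": [[[0,0,0,0.07,-0.9,0,1],[0,0,0,0.06,-0.9,0,1],[0,0,0,0.04,-0.45,0,1],[0,0,0,0,0,0,1],[0,0,0,0,0,0,1]]]}}

```text
clock: 6.55
eef_pos: [526.7, -8.8, 488.9]
eef_rot: [-3.141, 0.0, 0.001]
wrist_force: [-0.4, -0.6, -1.5]
finger_gap: 15.7
finger_force: 25.0
```

Run:
```python
from h import *
c=grab('scene');cv2.imwrite('pics/s2.png',cv2.resize(c['frame'][90:240,200:440,::-1],None,fx=3,fy=3))
W=cloud(c);z=W[...,2];d=np.hypot(W[...,0]-527,W[...,1]+8)
for lo in range(100,280,20):
    q=W[(z>lo)&(z<lo+20)&(d<40)]
    if len(q): print(lo,len(q),q.mean(0).round(1),q[:,2].min())
s=manip.read_state();print(s['clock'],s['eef_pos'],s['eef_rot'],s['finger_gap'],s['finger_force'],s['wrist_force'])
```

```text
100 68 [534.   -6.  101.4] 100.00835866572538
120 35 [540.2 -12.9 134.2] 125.88877942314525
140 75 [539.7 -12.2 149.9] 140.26208080342758
160 72 [540.2 -12.  169.9] 160.00943426450988
180 197 [531.1 -10.3 192.4] 180.143276485667
200 15 [527.3 -10.5 210. ] 200.54038221096016
220 15 [528.  -10.6 229.6] 220.9038875636263
240 23 [530.1 -10.9 252.4] 240.0879837675618
260 39 [530.7 -10.8 270.2] 260.17329209504703
6.6 [526.75273031  -9.3944971  489.03887299] [-3.14055069e+00  2.30239042e-04  1.15226272e-04] 15.205005176269658 24.997111558914185 [-0.32701071  0.22174212 -0.80288968]
```

View pics/s2.png

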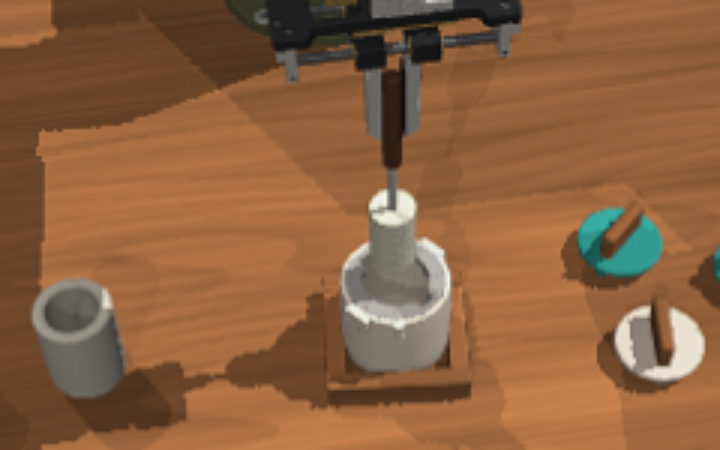

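The brush hangs upright at crop (392,230), over the jar mouth and clear of it. First stroke down.

Request:
{"method": "step_arm", "body": {"increments": [[[0,0,0,0.05,-0.02,0.7,1],[0,0,0,0,0,0.7,1],[0,0,0,0,0,0.7,1],[0,0,0,0,0,0.5,1],[0,0,0,0,0,0.2,1]]]}}

```text
clock: 7.1
eef_pos: [528.6, -9.0, 375.5]
eef_rot: [-3.14, 0.003, -0.001]
wrist_force: [-0.3, -0.6, -0.9]
finger_gap: 15.4
finger_force: 25.0
```

Request:
{"method": "step_arm", "body": {"increments": [[[0,0,0,0,0,0.05,1],[0,0,0,0,0,0,1]]]}}

```text
clock: 7.3
eef_pos: [529.0, -8.5, 376.2]
eef_rot: [-3.141, -0.001, -0.0]
wrist_force: [0.5, -0.1, -0.6]
finger_gap: 15.3
finger_force: 25.0
```

Request:
{"method": "step_arm", "body": {"increments": [[[0,0,0,0,0,0.04,1],[0,0,0,0,0,0,1]]]}}

```text
clock: 7.5
eef_pos: [529.0, -8.2, 374.9]
eef_rot: [-3.141, -0.002, 0.0]
wrist_force: [1.0, -1.0, 3.0]
finger_gap: 15.8
finger_force: 25.0
```

Request:
{"method": "step_arm", "body": {"increments": [[[0,0,0,0,0,0.03,1],[0,0,0,0,0,0,1]]]}}

```text
clock: 7.7
eef_pos: [529.1, -8.1, 374.8]
eef_rot: [-3.141, -0.004, 0.0]
wrist_force: [-1.8, -0.7, 13.8]
finger_gap: 15.4
finger_force: 25.0
```

Contact with the floor at the expected height. Up to the mouth, then two more strokes.

Request:
{"method": "step_arm", "body": {"increments": [[[0,0,0,0,0,-0.55,1],[0,0,0,0,0,-0.8,1],[0,0,0,0,0,-0.6,1],[0,0,0,0,0,-0.22,1],[0,0,0,0,0,0,1]]]}}

```text
clock: 8.2
eef_pos: [528.8, -8.1, 460.3]
eef_rot: [-3.141, -0.002, 0.0]
wrist_force: [-0.1, -0.5, -1.2]
finger_gap: 15.2
finger_force: 25.0
```

Request:
{"method": "step_arm", "body": {"increments": [[[0,0,0,0,0,0.5,1],[0,0,0,0,0,0.8,1],[0,0,0,0,0,0.6,1],[0,0,0,0,0,0.26,1],[0,0,0,0,0,0,1]]]}}

```text
clock: 8.7
eef_pos: [528.8, -8.0, 371.9]
eef_rot: [-3.14, 0.001, 0.0]
wrist_force: [0.3, 0.0, -0.1]
finger_gap: 15.8
finger_force: 25.0
```

Request:
{"method": "step_arm", "body": {"increments": [[[0,0,0,0,0,-0.55,1],[0,0,0,0,0,-0.8,1],[0,0,0,0,0,-0.6,1],[0,0,0,0,0,-0.22,1],[0,0,0,0,0,0,1]]]}}

```text
clock: 9.2
eef_pos: [528.9, -8.2, 459.9]
eef_rot: [-3.141, -0.001, 0.0]
wrist_force: [-0.4, 0.6, -1.5]
finger_gap: 15.7
finger_force: 25.0
```

Request:
{"method": "step_arm", "body": {"increments": [[[0,0,0,0,0,0.5,1],[0,0,0,0,0,0.8,1],[0,0,0,0,0,0.6,1],[0,0,0,0,0,0.26,1],[0,0,0,0,0,0,1]]]}}

```text
clock: 9.7
eef_pos: [528.8, -8.1, 371.8]
eef_rot: [-3.14, 0.002, 0.0]
wrist_force: [0.0, 0.5, -1.3]
finger_gap: 15.7
finger_force: 25.0
```

Request:
{"method": "step_arm", "body": {"increments": [[[0,0,0,0,0,-0.55,1],[0,0,0,0,0,-0.8,1],[0,0,0,0,0,-0.6,1],[0,0,0,0,0,-0.22,1],[0,0,0,0,0,0,1]]]}}

```text
clock: 10.2
eef_pos: [528.8, -8.2, 460.7]
eef_rot: [-3.141, -0.002, 0.0]
wrist_force: [-0.6, -0.7, -1.5]
finger_gap: 15.9
finger_force: 25.0
```

Three strokes done. Lifting clear and going back over the tumbler.

Request:
{"method": "step_arm", "body": {"increments": [[[0,0,0,0,0,-0.45,1],[0,0,0,0,0,-0.35,1],[0,0,0,-0.04,0.45,0,1],[0,0,0,-0.07,0.9,0,1],[0,0,0,-0.07,0.9,0,1]]]}}

```text
clock: 10.7
eef_pos: [521.7, -99.0, 490.4]
eef_rot: [-3.14, 0.002, 0.002]
wrist_force: [0.3, 0.3, -1.0]
finger_gap: 15.9
finger_force: 25.0
```

Request:
{"method": "step_arm", "body": {"increments": [[[0,0,0,-0.07,0.9,0,1],[0,0,0,-0.07,0.9,0,1],[0,0,0,-0.07,0.9,0,1],[0,0,0,-0.07,0.9,0,1],[0,0,0,-0.05,0.9,0,1]]]}}

```text
clock: 11.2
eef_pos: [508.3, -279.8, 490.0]
eef_rot: [-3.139, 0.002, 0.0]
wrist_force: [-0.3, 0.2, -0.9]
finger_gap: 15.8
finger_force: 25.0
```

Request:
{"method": "step_arm", "body": {"increments": [[[0,0,0,-0.04,0.43,0,1],[0,0,0,0,0,0,1],[0,0,0,0,0,0,1]]]}}

```text
clock: 11.5
eef_pos: [507.2, -294.9, 491.1]
eef_rot: [-3.139, 0.001, 0.0]
wrist_force: [0.5, 0.7, -0.8]
finger_gap: 15.6
finger_force: 25.0
```

Run:
```python
from h import *
from scipy.optimize import least_squares
for n in['scene','side']:
    c=grab(n);W=cloud(c);z=W[...,2];d=np.hypot(W[...,0]-506,W[...,1]+294)
    for nm,lo,hi,r in(('head',128,190,20),('tum',15,82,36)):
        q=W[(z>lo)&(z<hi)&(d<50)]
        # tilted-free cylinder fit, fixed radius
        f=lambda x:np.hypot(q[:,0]-x[0],q[:,1]-x[1])-r
        cm=c['cam_to_world'][:2,3]; g=q[:,:2].mean(0)
        g=g+(g-cm)/np.linalg.norm(g-cm)*r*.7
        x=least_squares(f,g,loss='soft_l1').x
        print(n,nm,len(q),x.round(1),np.ptp(q,axis=0).round(0),q[:,2].min())
s=manip.read_state();print(s['clock'],s['eef_pos'],s['eef_rot'],s['finger_gap'],s['finger_force'],s['wrist_force'])
```

```text
scene head 210 [ 501.7 -294.2] [24. 39. 55.] 134.6605106644936
scene tum 552 [ 504.8 -294.2] [68. 68. 67.] 15.02797603642216
side head 397 [ 503.7 -293.8] [38. 21. 53.] 137.4486659128604
side tum 995 [ 506.9 -295.1] [71. 65. 67.] 15.271663921855179
11.6 [ 507.23163307 -294.23277057  491.82054634] [-3.14008457e+00 -2.31450165e-04  1.48719439e-03] 15.373589902167069 24.99988943338394 [-0.44331999  0.2197013  -1.19161409]
```

Head is 3 mm low in x compared with the tumbler, so I correct that and lower it.

Request:
{"method": "step_arm", "body": {"increments": [[[0,0,0,0.08,0.02,0.3,1],[0,0,0,0,0,0.6,1],[0,0,0,0,0,0.6,1],[0,0,0,0,0,0.6,1],[0,0,0,0,0,0.6,1]]]}}

```text
clock: 12.1
eef_pos: [510.3, -295.2, 382.3]
eef_rot: [-3.14, -0.0, 0.001]
wrist_force: [1.8, -0.5, -0.5]
finger_gap: 15.7
finger_force: 25.0
```

Request:
{"method": "step_arm", "body": {"increments": [[[0,0,0,0,0,0.25,1],[0,0,0,0,0,0.05,1],[0,0,0,0,0,0,1]]]}}

```text
clock: 12.4
eef_pos: [510.4, -295.9, 372.6]
eef_rot: [-3.141, -0.001, 0.001]
wrist_force: [0.3, 0.7, 0.1]
finger_gap: 15.4
finger_force: 25.0
```

Request:
{"method": "step_arm", "body": {"increments": [[[0,0,0,0,0,0.05,1],[0,0,0,0,0,0,1]]]}}

```text
clock: 12.6
eef_pos: [510.2, -296.1, 370.7]
eef_rot: [-3.141, -0.001, 0.0]
wrist_force: [0.4, 0.0, -1.6]
finger_gap: 15.7
finger_force: 25.0
```

Request:
{"method": "step_arm", "body": {"increments": [[[0,0,0,0,0,0.05,1],[0,0,0,0,0,0,1]]]}}

```text
clock: 12.8
eef_pos: [510.1, -296.1, 368.0]
eef_rot: [-3.141, -0.001, 0.0]
wrist_force: [-0.6, -0.6, -0.6]
finger_gap: 15.5
finger_force: 25.0
```

Request:
{"method": "step_arm", "body": {"increments": [[[0,0,0,0,0,0.03,1],[0,0,0,0,0,0,1]]]}}

```text
clock: 13.0
eef_pos: [510.2, -296.1, 366.7]
eef_rot: [-3.14, -0.0, 0.0]
wrist_force: [0.2, 0.1, -1.2]
finger_gap: 15.9
finger_force: 25.0
```

Request:
{"method": "step_arm", "body": {"increments": [[[0,0,0,0,0,0.025,1],[0,0,0,0,0,0,1]]]}}

```text
clock: 13.2
eef_pos: [510.2, -296.1, 366.2]
eef_rot: [-3.141, -0.001, 0.0]
wrist_force: [-1.2, 0.6, 2.6]
finger_gap: 15.8
finger_force: 25.0
```

Request:
{"method": "step_arm", "body": {"increments": [[[0,0,0,0,0,0.025,1],[0,0,0,0,0,0,1]]]}}

```text
clock: 13.4
eef_pos: [510.2, -296.1, 366.1]
eef_rot: [-3.141, -0.002, 0.0]
wrist_force: [-1.8, 0.5, 10.4]
finger_gap: 15.8
finger_force: 25.0
```

Brush bottomed in the tumbler. Releasing and rising.

Request:
{"method": "step_arm", "body": {"increments": [[[0,0,0,0,0,-0.03,1],[0,0,0,0,0,0,-1],[0,0,0,0,0,0,-1],[0,0,0,0,0,0,-1],[0,0,0,0,0,0,-1]]]}}

```text
clock: 13.9
eef_pos: [510.2, -296.1, 365.9]
eef_rot: [-3.14, -0.0, 0.0]
wrist_force: [0.3, 0.9, -0.3]
finger_gap: 44.1
finger_force: 0.0
```

Request:
{"method": "step_arm", "body": {"increments": [[[0,0,0,0,0,0,-1],[0,0,0,0,0,0,-1],[0,0,0,0,0,-0.2,-1],[0,0,0,0,0,-0.6,-1],[0,0,0,0,0,-0.7,-1]]]}}

```text
clock: 14.4
eef_pos: [510.1, -296.1, 426.7]
eef_rot: [-3.14, 0.001, 0.0]
wrist_force: [0.3, -0.1, 0.1]
finger_gap: 84.1
finger_force: 0.0
```

Request:
{"method": "step_arm", "body": {"increments": [[[0,0,0,0,0,-0.7,-1],[0,0,0,0,0,-0.4,-1],[0,0,0,0,0,0,-1]]]}}

```text
clock: 14.7
eef_pos: [509.9, -296.0, 473.0]
eef_rot: [3.14, -0.004, 0.0]
wrist_force: [-0.6, 0.2, -0.4]
finger_gap: 93.8
finger_force: 0.0
```

Run:
```python
from h import *
c=grab('side');W=cloud(c);z=W[...,2]
d=np.hypot(W[...,0]-508,W[...,1]+295)
for lo in range(100,240,20):
    q=W[(z>lo)&(z<lo+20)&(d<40)]
    if len(q): print(lo,len(q),q.mean(0).round(1),q[:,2].max())
s=manip.read_state();print(s['clock'],s['eef_pos'],s['joints'],s['finger_gap'])
cv2.imwrite('pics/side2.png',c['frame'][...,::-1])
plan([(580,150,290,-8,40),(568,222,150,-8,38)],-1)
```

```text
100 20 [ 506.8 -299.5  110.2] 119.59705237518642
120 27 [ 506.2 -301.4  131.9] 139.56711900850303
140 57 [ 506.8 -302.6  149.4] 159.91567539766686
160 63 [ 506.6 -302.5  169.2] 179.62396938793364
180 65 [ 506.1 -302.8  189.6] 199.7496991848584
200 68 [ 506.8 -302.4  210.1] 219.92967129215123
220 71 [ 506.4 -300.8  228.2] 233.79854466874121
14.75 [ 510.00687611 -296.08433468  470.90508057] [-5.88243879e-01  3.50826190e-01  1.30153006e+00  1.20620945e-03
  1.48764310e+00  9.82188968e-01] 93.8138488542688
[[[0.0, 0.0, 0.015, 0.15, -0.93, 0.0, -1], [0.0, 0.0, 0.015, 0.13, -0.93, 0.0, -1], [0.0, -0.001, 0.015, 0.13, -0.93, 0.01, -1], [0.0, 0.0, 0.014, 0.11, -0.94, 0.0, -1], [0.0, 0.0, 0.015, 0.1, -0.93, 0.0, -1]]]
[[[0.0, 0.0, 0.015, 0.09, -0.94, 0.0, -1], [0.0, 0.0, 0.015, 0.08, -0.94, 0.01, -1], [0.0, -0.001, 0.015, 0.07, -0.93, 0.0, -1], [0.0, 0.0, 0.015, 0.06, -0.94, 0.0, -1], [0.0, 0.0, 0.014, 0.05, -0.94, 0.0, -1]]]
[[[0.0, 0.0, 0.015, 0.04, -0.94, 0.0, -1], [0.0, -0.001, 0.015, 0.02, -0.94, 0.01, -1], [0.0, 0.0, 0.0, -0.11, -0.35, 0.7, -1], [0.0, 0.0, 0.0, -0.11, -0.35, 0.7, -1], [0.0, 0.0, 0.0, -0.11, -0.35, 0.7, -1]]]
[[[0.0, 0.0, 0.0, -0.1, -0.34, 0.7, -1], [0.0, 0.001, 0.0, -0.11, -0.35, 0.7, -1]]]
```

View pics/side2.png

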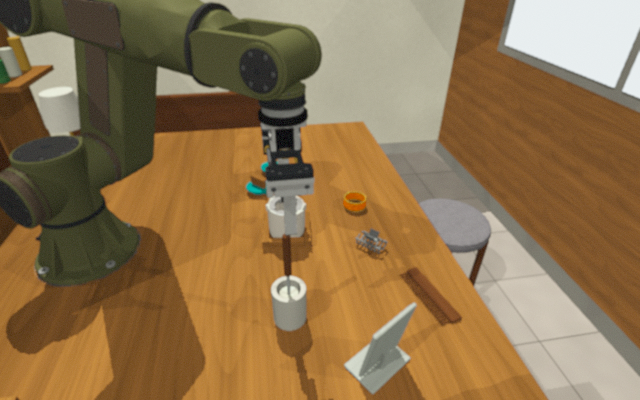

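The brush stands in the tumbler at (288,290). Moving over the lid.

Request:
{"method": "step_arm", "body": {"increments": [[[0,0,0.015,0.15,-0.93,0,-1],[0,0,0.015,0.13,-0.93,0,-1],[0,0,0.015,0.13,-0.93,0.01,-1],[0,0,0.014,0.11,-0.94,0,-1],[0,0,0.015,0.1,-0.93,0,-1]]]}}

```text
clock: 15.25
eef_pos: [539.2, -108.9, 468.5]
eef_rot: [-3.14, 0.001, -0.058]
wrist_force: [0.3, -1.3, 0.4]
finger_gap: 94.0
finger_force: 0.0
```

Request:
{"method": "step_arm", "body": {"increments": [[[0,0,0.015,0.09,-0.94,0,-1],[0,0,0.015,0.08,-0.94,0.01,-1],[0,0,0.015,0.07,-0.93,0,-1],[0,0,0.015,0.06,-0.94,0,-1],[0,0,0.014,0.05,-0.94,0,-1]]]}}

```text
clock: 15.75
eef_pos: [568.5, 77.0, 468.4]
eef_rot: [-3.141, 0.001, -0.116]
wrist_force: [0.2, 0.1, 0.7]
finger_gap: 94.0
finger_force: 0.0
```

Request:
{"method": "step_arm", "body": {"increments": [[[0,0,0.015,0.04,-0.94,0,-1],[0,0,0.015,0.02,-0.94,0.01,-1],[0,0,0,-0.11,-0.35,0.7,-1],[0,0,0,-0.11,-0.35,0.7,-1],[0,0,0,-0.11,-0.35,0.7,-1]]]}}

```text
clock: 16.25
eef_pos: [572.4, 194.1, 382.9]
eef_rot: [-3.141, 0.001, -0.139]
wrist_force: [0.8, 0.6, -0.1]
finger_gap: 94.1
finger_force: 0.0
```

Request:
{"method": "step_arm", "body": {"increments": [[[0,0,0,-0.1,-0.34,0.7,-1],[0,0,0,-0.11,-0.35,0.7,-1],[0,0,0,0,0,0,-1],[0,0,0,0,0,0,-1]]]}}

```text
clock: 16.65
eef_pos: [568.4, 221.7, 329.3]
eef_rot: [-3.141, 0.001, -0.139]
wrist_force: [-0.2, 1.4, -0.1]
finger_gap: 94.3
finger_force: 0.0
```

Run:
```python
from h import *
c=grab('wrist');W=cloud(c);z=W[...,2]
s=manip.read_state();print(s['clock'],s['eef_pos'],s['eef_rot'],s['joints'])
d=np.hypot(W[...,0]-579.5,W[...,1]-229)
q=W[(z>47)&(z<57)&(d<42)]
print(len(q),np.median(q[:,2]),cv2.minAreaRect(q[:,:2].astype(np.float32)),q.mean(0))
m=((z>17)&(z<27)&(d<55)).astype(np.uint8);print(np.argwhere(m).min(0),np.argwhere(m).max(0))
plan([(579.4,229,42,-8,25)],-1)
```

```text
16.7 [568.60497192 221.4361409  330.4236459 ] [-3.14018930e+00 -1.11814178e-03 -1.39685398e-01] [3.11260593e-01 4.98176895e-01 1.42290253e+00 8.26400669e-04
 1.21889536e+00 2.02145731e+00]
1024 52.239443864299034 ((579.7815551757812, 229.85484313964844), (13.900235176086426, 58.918785095214844), 82.7156753540039) [580.90962792 229.48474793  52.02456922]
[147 267] [230 351]
[[[0.0, 0.0, 0.0, 0.05, -0.04, 0.54, -1], [-0.001, -0.001, 0.0, 0.05, -0.05, 0.54, -1], [0.0, 0.0, 0.0, 0.04, -0.04, 0.55, -1], [0.0, 0.0, 0.0, 0.05, -0.05, 0.54, -1], [-0.001, 0.0, 0.0, 0.05, -0.04, 0.54, -1]]]
```

Request:
{"method": "step_arm", "body": {"increments": [[[0,0,0,0.05,-0.05,0.54,-1],[0,0,0,0.05,-0.05,0.54,-1],[0,0,0,0.05,-0.05,0.54,-1],[0,0,0,0.05,-0.05,0.54,-1],[0,0,0,0.05,-0.04,0.48,-1]]]}}

```text
clock: 17.2
eef_pos: [580.3, 229.5, 224.6]
eef_rot: [-3.14, -0.002, -0.14]
wrist_force: [0.2, 0.3, 0.2]
finger_gap: 94.1
finger_force: 0.0
```

Request:
{"method": "step_arm", "body": {"increments": [[[0,0,0,0,0,0,1],[0,0,0,0,0,0,1],[0,0,0,0,0,0,1],[0,0,0,0,0,0,1],[0,0,0,0,0,0,1]]], "newtons": 40}}

```text
clock: 17.7
eef_pos: [579.7, 230.1, 224.8]
eef_rot: [-3.14, -0.001, -0.14]
wrist_force: [-0.2, -0.7, 0.0]
finger_gap: 57.1
finger_force: 0.0
```

Request:
{"method": "step_arm", "body": {"increments": [[[0,0,0,0,0,0,1],[0,0,0,0,0,0,1],[0,0,0,0,0,0,1],[0,0,0,0,0,0,1],[0,0,0,0,0,0,1]]]}}

```text
clock: 18.2
eef_pos: [579.6, 230.2, 223.8]
eef_rot: [-3.14, -0.0, -0.139]
wrist_force: [-0.3, -0.4, -0.3]
finger_gap: 17.8
finger_force: 0.0
```

Request:
{"method": "step_arm", "body": {"increments": [[[0,0,0,0,0,0,1],[0,0,0,0,0,0,1]]]}}

```text
clock: 18.4
eef_pos: [579.6, 230.2, 223.9]
eef_rot: [-3.14, -0.0, -0.14]
wrist_force: [-0.2, 0.1, -0.4]
finger_gap: 14.0
finger_force: 40.0
```

Run:
```python
from h import *
s=manip.read_state();print(s['clock'],s['eef_pos'],s['eef_rot'],s['finger_gap'],s['finger_force'],s['wrist_force'])
plan([(580,229,150,-8,27),(527,-8,150,40,38)],1)
```

```text
18.4 [579.63537434 230.18704891 223.8746331 ] [-3.14033052e+00 -3.72982451e-04 -1.39535378e-01] 13.98884756952509 39.99990999698639 [-0.16604584  0.14512676 -0.42995045]
[[[0.0, 0.0, 0.0, 0.0, 0.01, -0.66, 1], [-0.001, 0.0, 0.0, 0.01, 0.0, -0.67, 1], [0.0, 0.0, 0.0, 0.0, 0.01, -0.66, 1], [-0.001, 0.0, 0.0, 0.0, 0.01, -0.66, 1], [0.0, 0.0, -0.152, -0.07, 0.86, 0.0, 1]]]
[[[0.0, 0.0, -0.153, -0.17, 0.85, 0.0, 1], [0.0, 0.0, -0.152, -0.27, 0.83, 0.0, 1], [0.0, 0.0, -0.152, -0.37, 0.78, 0.0, 1], [0.0, 0.0, -0.153, -0.46, 0.74, 0.0, 1], [0.001, 0.0, -0.152, -0.54, 0.67, 0.0, 1]]]
[[[0.0, 0.0, -0.153, -0.62, 0.61, 0.0, 1]]]
```

Request:
{"method": "step_arm", "body": {"increments": [[[0,0,0,0,0.01,-0.6,1],[0,0,0,0.01,0,-0.7,1],[0,0,0,0,0.01,-0.75,1],[0,0,0,0,0.01,-0.7,1],[0,0,-0.152,-0.07,0.86,0,1]]]}}

```text
clock: 18.9
eef_pos: [572.5, 197.0, 337.7]
eef_rot: [-3.138, -0.007, -0.017]
wrist_force: [1.7, -1.5, -1.6]
finger_gap: 13.8
finger_force: 40.0
```

Request:
{"method": "step_arm", "body": {"increments": [[[0,0,-0.153,-0.17,0.85,0,1],[0,0,-0.152,-0.27,0.83,0,1],[0,0,-0.152,-0.37,0.78,0,1],[0,0,-0.153,-0.46,0.74,0,1],[0,0,-0.152,-0.54,0.67,0,1]]]}}

```text
clock: 19.4
eef_pos: [534.1, 24.5, 333.5]
eef_rot: [-3.141, -0.001, 0.583]
wrist_force: [0.4, 0.2, -1.5]
finger_gap: 14.2
finger_force: 40.0
```

Request:
{"method": "step_arm", "body": {"increments": [[[0,0,-0.14,-0.62,0.61,0,1],[0,0,0,0,0,0,1],[0,0,0,0,0,0,1]]]}}

```text
clock: 19.7
eef_pos: [527.2, -8.5, 333.6]
eef_rot: [-3.141, -0.001, 0.686]
wrist_force: [1.4, 0.0, -1.7]
finger_gap: 13.5
finger_force: 40.0
```

Run:
```python
from h import *
from scipy.optimize import least_squares
s=manip.read_state();print(s['clock'],s['eef_pos'],np.degrees(s['eef_rot']),s['finger_gap'],s['finger_force'])
for n in['scene','side','wrist']:
    c=grab(n);W=cloud(c);z=W[...,2];d=np.hypot(W[...,0]-527,W[...,1]+8)
    q=W[(z>124)&(z<138)&(d<50)]; print(n,len(q),end=' ')
    if len(q)>50:
        m=((z>124)&(z<140)&(d<50)).astype(np.uint8)
        k=max(cv2.findContours(m,cv2.RETR_EXTERNAL,cv2.CHAIN_APPROX_NONE)[0],key=cv2.contourArea)
        p=W[k[:,0,1],k[:,0,0]]
        p=p[np.abs(np.hypot(*(p[:,:2]-[527,-8]).T)-41)<5]
        f=lambda x:np.hypot(p[:,0]-x[0],p[:,1]-x[1])-41.5
        print('disc',least_squares(f,[527,-8],loss='soft_l1').x,len(p),np.median(q[:,2]),end=' ')
    # jar outer, lower part
    j=W[(z>35)&(z<85)&(d<60)]
    if len(j)>100:
        f=lambda x:np.hypot(j[:,0]-x[0],j[:,1]-x[1])-50
        print('jar',least_squares(f,[527,-8],loss='soft_l1').x,len(j))
```

```text
19.7 [527.17050761  -8.54186174 333.56251852] [-1.79959659e+02 -6.32685447e-02  3.92849351e+01] 13.534296067353898 39.99938428401947
scene 365 disc [526.18458444 -10.06322084] 55 131.29906555611092 jar [526.94559329  -7.5614933 ] 381
side 319 disc [528.41241374  -8.3796087 ] 52 132.20223947781847 jar [528.6060634   -6.98720708] 616
wrist 6467 disc [526.75168681  -9.21932399] 258 132.2907678076075 jar [527.06696403  -8.4246553 ] 417
```

Lid is 1.2 mm off in y; correcting and lowering gently.

Request:
{"method": "step_arm", "body": {"increments": [[[0,0,0.008,0.025,-0.02,0.15,1],[0,0,0,0,0,0.12,1],[0,0,0,0,0,0.05,1],[0,0,0,0,0,0.05,1],[0,0,0,0,0,0,1]]]}}

```text
clock: 20.35
eef_pos: [527.5, -6.8, 318.4]
eef_rot: [-3.141, -0.001, 0.682]
wrist_force: [0.0, 0.4, -1.1]
finger_gap: 13.8
finger_force: 40.0
```

Request:
{"method": "step_arm", "body": {"increments": [[[0,0,0,0,0,0.05,1],[0,0,0,0,0,0,1]]]}}

```text
clock: 20.55
eef_pos: [527.5, -6.9, 316.6]
eef_rot: [-3.141, -0.001, 0.682]
wrist_force: [-0.1, -0.4, -1.8]
finger_gap: 13.7
finger_force: 40.0
```

Lugs are past the rim without force; on down.

Request:
{"method": "step_arm", "body": {"increments": [[[0,0,0,0,0,0.05,1],[0,0,0,0,0,0.05,1],[0,0,0,0,0,0.05,1],[0,0,0,0,0,0,1]]]}}

```text
clock: 20.95
eef_pos: [527.5, -6.9, 310.4]
eef_rot: [-3.141, -0.001, 0.682]
wrist_force: [-0.6, 0.1, -2.0]
finger_gap: 13.8
finger_force: 40.0
```

Request:
{"method": "step_arm", "body": {"increments": [[[0,0,0,0,0,0.04,1],[0,0,0,0,0,0,1]]]}}

```text
clock: 21.15
eef_pos: [527.5, -6.9, 309.0]
eef_rot: [-3.141, -0.001, 0.682]
wrist_force: [0.3, 0.4, -1.7]
finger_gap: 13.7
finger_force: 40.0
```

Request:
{"method": "step_arm", "body": {"increments": [[[0,0,0,0,0,0.025,1],[0,0,0,0,0,0,1]]]}}

```text
clock: 21.35
eef_pos: [527.5, -6.9, 308.1]
eef_rot: [-3.141, -0.001, 0.682]
wrist_force: [-0.3, 0.1, -1.0]
finger_gap: 13.6
finger_force: 40.0
```

Request:
{"method": "step_arm", "body": {"increments": [[[0,0,0,0,0,0.02,1],[0,0,0,0,0,0,1]]]}}

```text
clock: 21.55
eef_pos: [527.5, -6.9, 307.8]
eef_rot: [-3.141, -0.001, 0.682]
wrist_force: [-3.2, 0.1, 4.1]
finger_gap: 13.6
finger_force: 40.0
```

Request:
{"method": "step_arm", "body": {"increments": [[[0,0,0,0,0,0.02,1],[0,0,0,0,0,0,1]]]}}

```text
clock: 21.75
eef_pos: [527.5, -6.8, 307.8]
eef_rot: [-3.142, -0.002, 0.682]
wrist_force: [-7.4, 0.3, 13.4]
finger_gap: 13.5
finger_force: 40.0
```

Home at the expected 307.8. Easing the push, then turning 45° clockwise (+z about the tool).

Request:
{"method": "step_arm", "body": {"increments": [[[0,0,0,0,0,-0.025,1],[0,0,0.06,0,0,0,1],[0,0,0.06,0,0,0,1],[0,0,0.06,0,0,0,1],[0,0,0,0,0,0,1]]]}}

```text
clock: 22.25
eef_pos: [527.6, -6.9, 307.8]
eef_rot: [-3.141, -0.002, 0.54]
wrist_force: [1.0, -0.7, 1.8]
finger_gap: 13.9
finger_force: 40.0
```

Request:
{"method": "step_arm", "body": {"increments": [[[0,0,0.1,0,0,0,1],[0,0,0.1,0,0,0,1],[0,0,0.1,0,0,0,1],[0,0,0.1,0,0,0,1],[0,0,0,0,0,0,1]]]}}

```text
clock: 22.75
eef_pos: [527.6, -6.9, 307.8]
eef_rot: [-3.141, -0.001, 0.226]
wrist_force: [0.1, -0.3, 3.3]
finger_gap: 13.7
finger_force: 40.0
```

Request:
{"method": "step_arm", "body": {"increments": [[[0,0,0.1,0,0,0,1],[0,0,0.1,0,0,0,1],[0,0,0.1,0,0,0,1],[0,0,0.1,0,0,0,1],[0,0,0,0,0,0,1]]]}}

```text
clock: 23.25
eef_pos: [527.6, -6.9, 307.8]
eef_rot: [-3.14, -0.001, -0.086]
wrist_force: [-0.2, -0.2, 4.1]
finger_gap: 13.4
finger_force: 40.0
```

Run:
```python
from h import *
c=grab('wrist');W=cloud(c);z=W[...,2]
s=manip.read_state();print(s['clock'],s['eef_pos'],np.degrees(s['eef_rot']),s['wrist_force'],s['moment'],s['finger_gap'])
C=[527.1,-8.2];D=W[...,:2]-C;r=np.hypot(D[...,0],D[...,1]);a=np.degrees(np.arctan2(D[...,1],D[...,0]))
m=(r>50.5)&(r<54.5)&(z>85)&(z<103);t=(a[m]+20)%180-20
for lo,hi in((-20,20),(100,160)):
    b=t[(t>lo)&(t<hi)]; print(lo,len(b),b.mean() if len(b) else 0)
print('disc z',np.median(z[(r>34)&(r<39)&(z>90)&(z<120)]))
q=W[(z>128)&(z<142)&(r<35)];print('bar',len(q),cv2.minAreaRect(q[:,:2].astype(np.float32)) if len(q)>10 else 0)
g=grab('scene');a=c['frame'][...,::-1];b=cv2.resize(g['frame'][120:230,260:400,::-1],(400,314))
o=np.zeros((400+0,640,3),np.uint8);o[:]=a
cv2.imwrite('pics/fin.png',np.vstack([cv2.resize(a,(400,250)),b]))
```

```text
23.3 [527.59851604  -6.88934145 307.79088349] [-1.79934145e+02 -5.35066228e-02 -4.80232599e+00] [ 0.01039627 -0.00940092  4.31509693] [-0.10640506  0.12517159 -0.07368188] 13.653865955894176
-20 84 -5.902800309641911
100 179 131.01092968791977
disc z 106.62522261650767
bar 2923 ((529.1680297851562, -11.037893295288086), (56.59001541137695, 35.717315673828125), 14.40383243560791)
```

View pics/fin.png

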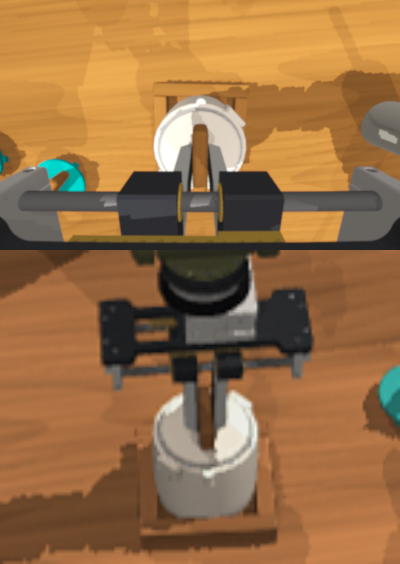

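The picture shows the bar pointing at the front boss, (201,101) in the upper half, with the disc flat on the rim (106.6 mm measured, 106 expected). A final 1° trim.

Request:
{"method": "step_arm", "body": {"increments": [[[0,0,0.02,0,0,0,1],[0,0,0,0,0,0,1],[0,0,0,0,0,0,1]]]}}

```text
clock: 23.65
eef_pos: [527.6, -6.9, 307.8]
eef_rot: [-3.14, -0.001, -0.102]
wrist_force: [0.5, -0.1, 4.7]
finger_gap: 13.9
finger_force: 40.0
```

Run:
```python
from h import *
s=manip.read_state();print(s['clock'],s['eef_pos'],np.degrees(s['eef_rot']),s['wrist_force'],s['finger_force'])
print(workorder.sign_off())
```

```text
23.65 [527.59128946  -6.87972397 307.7916617 ] [-1.79936026e+02 -5.29393307e-02 -5.85178206e+00] [ 0.49509599 -0.07332281  4.73947797] 40.00548720359802
the job is handed in; nothing more can be done
None
```

The job is handed in at 23.65 s: jar scrubbed with three strokes (floor contact felt on the first; by the brush's length in the grip, the other two reached within about 2 mm of the floor), brush back in its tumbler, lid home and turned halfway so its bar points at the bosses, unclicked and still gripped.

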